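# Hook a display ledge into a slotted upright and press it home

### The job

Hang the loose steel ledge bracket on the slotted upright: put its two hooks through the top two slots, then press it down until it snaps past the spring catch and sits fully home, level and flat against the upright, and let go. The slots can sit a centimetre or so to either side of the upright's middle, so feel for them gently and do not force the bracket against the upright: a push of 25 N is plenty. Leave the bell, the small pot and the hand stamp standing where they are.

Things in the scene. Friction and masses are not known exactly. Their poses are not given: they have to be found in the camera images.
- bracket: Loose dark-steel ledge bracket, 0.32 kg (varies), standing on its ledge. Origin: centre of the underside; x points to its back (hook side), y left, z up. Ledge 100 (x) x 70 (y) x 4 mm, 14 mm front lip; back plate 40 wide, 4 thick, 100 tall, rear face at x = +50 mm; a 10 mm thick vertical rib in the middle; a slanted brace from the rib down to the front lip.
- rib_grip (a point): Best grip on the bracket, at its (18, 0, 90) mm, in the rib: the rib spans y = -5..+5 mm, x = -4..+46 mm, top at z = 110 mm. Grip it across y from above; beside it all is free from z = 15 to 110 mm, and the 40 mm wide back plate begins at x = 46 mm.
- hook_face (a point): Point on the bracket's rear face at its (50, 0, 80) mm, level with the underside of the upper hook's tongue; axes as the bracket. Two bright steel hooks, one above the other on y = 0: each a tongue sticking 8.5 mm out of the rear face, 5 mm wide, 8 tall, undersides at z = 80 and 40 mm, with a lip hanging 9 mm below the tongue's underside.
- lower_bead (a point): Centre of the bead that ends the lower hook's lip, at (58.5, 0, 34) mm of the bracket. Each lip ends in such a bead, a 6 mm thick roll 5 mm wide (y), reaching 11.5 mm behind the rear face; the gap between rear face and lip is 5.5 mm.
- upright: Grey channel post on a 110 x 110 x 8 mm base plate fixed to the counter, 181 mm tall, 78 mm wide. Origin: centre of the base's underside; z up; its slotted face looks along its own -x, toward the robot give or take its yaw. The face is a bright steel strip with one column of four slots, each 7.2 mm wide and 26 mm tall, lower edges at z = 25, 65, 105 and 145 mm.
- face_top (a point): Point on the upright at its (-20, 0, 178) mm: top edge of the slotted strip's front surface, on the upright's centre line. The strip is 4 mm thick, 42 mm wide. It is clamped, with all its slots, up to 12 mm to the left or right (y) of the centre line; how far is not in the readings.
- seat (a point): Point on the upright at its (-20, 0, 145) mm: strip front surface, lower edge of the top slot, on the centre line (the slots lie up to 12 mm beside it, along y); axes as the upright. The bracket is home when hook_face matches seat in x, z and heading. The hooks pass the slots with hook_face 10 to 17 mm above seat and within 1.1 mm of the slots' centre in y.
- pawl (a joint): Spring catch: a roller behind the lower of the top two slots, 0 = at rest, grows (m) as pushed back, reads 1 to 2 mm when home. The lower bead meets it about 11 mm above home; pushing past takes about 3 to 15 N of push besides the bracket's weight; from 4 mm above home the roller drives the bracket down and holds it. The bracket's own weight does not pass it.
- bell: Bystander: counter bell, 70 mm across, 54 mm tall; origin centre of underside.
- pot: Bystander: small round pot with a lid, 58 mm across, 50 mm tall; origin centre of underside.
- stamp: Bystander: wooden-handled hand stamp, 26 x 44 mm foot, 72 mm tall; origin centre of underside.
There are look-alikes about, which are no part of the job. What is shaped like the bracket but blue or orange is not meant.

How it is judged:
At the end, for the whole second after the job is handed in: The bracket hangs at rest by both hooks in the top two slots, pressed fully home: hook_face within 3 mm of seat in x and in z and within 16 mm in y (seat's axes), bracket upright within 0.06 rad and facing as the upright within 0.12 rad (x of hook_face in the frame of seat between -0.003 and 0.003 m and y of hook_face in the frame of seat between -0.016 and 0.016 m and z of hook_face in the frame of seat between -0.003 and 0.003 m and angle between the z axis of bracket and the z axis of upright, either way round below 0.06 rad and angle between the x axis of bracket and the x axis of upright, either way round below 0.12 rad and linear speed of bracket below 0.02 m/s and angular speed of bracket below 0.2 rad/s); the robot touches nothing.
It fails at once if the bracket is forced against the upright with more than 80 N (contact force between bracket and upright above 80 N).
It fails at once if the counter bell is pushed more than 25 mm or tipped over (distance of bell from where it was at the start of the episode above 0.025 m or angle between bell's own z axis and vertical above 0.5 rad).
It fails at once if the small pot is pushed more than 25 mm or tipped over (distance of pot from where it was at the start of the episode above 0.025 m or angle between pot's own z axis and vertical above 0.5 rad).
It fails at once if the hand stamp is pushed more than 25 mm or tipped over (distance of stamp from where it was at the start of the episode above 0.025 m or angle between stamp's own z axis and vertical above 0.5 rad).
It also fails if it takes over 64 s, if anything falls off the work surface, if the arm or the gripper's body presses on something with over 40 N, if the wrist force passes 120 N, or if a joint passes its speed limit or range.

### The arm

A 7-joint arm with a two-finger parallel gripper is mounted at the origin on a cart in front of the work surface, level with it; the furniture and walls round the work are solid. World frame = base frame: x ahead of the robot, y to its left, z up, the work surface at z = 0. Lengths are in m, angles in rad, forces in N, time in s.
With the tool pointing down it reaches from about 0.4 to 0.85 m from the base axis. Payload 10.4 kg.
Tool frame: the origin (TCP) lies at the very end of the fingers, on their centre line; the grasp point (between the pads) lies 19 mm behind it; z points along the fingers, y is the direction in which the jaws open and shut (so a half turn about z gives the same grasp; the last joint's range is limited). The gripper opens to 85 mm and grips with 20 to 120 N. Pads are 22 mm wide; open, the fingers measure 114 mm over their backs; the gripper's body (76 mm by 85 mm) begins 54 mm behind the grasp point. The pads swing forward as they close: fully open they stand 13 mm farther back than shut.
Start: joints at [-1.28, 0.332, -0.065, 1.46, 0.022, 1.35, -0.088], TCP at [0.193, 0.595, 0.231] pointing down, gripper open.
Joint ranges: [-2.6, 2.6], [-0.5, 2.12], [-1.47, 1.34], [0.16, 2.42], [-1.27, 4.41], [0.06, 2.06], [-2.6, 2.6]. Speed limits (rad/s): [2.22, 2.22, 2.79, 2.79, 3.14, 3.14, 3.14].

### API

Orientations are given as a unit quaternion [x, y, z, w].
In Python, from workcell import get_obs, camera, camera_info, hand_in gives the robot as it stands.
- The arm moves only by the tool move_arm, never from a script. Its argument "moves" is a list of rows, each a list of 3 entries, a list of its own where there are three numbers: the shift along the tool's x, y, z in units of 25 mm (1.0 is 25 mm), then the turn, a rotation vector about the tool's x, y, z in degrees, then the opening, from 0 (shut) to 1 (fully open). A call has 1 to 5 rows; each row shifts and turns the commanded pose from where the row before left it, along the tool's axes as they then stand; what a row does not reach is not made up. A row lasts 1/8 s, in which the tool goes at most 62.5 mm and 10.7 degrees, less where a joint would pass 70% of its speed; a pose out of reach is approached as far as the arm can. A call is refused whole if a number of a shift passes 1 or a number of a turn 10.7, either way. A call with a gripper value outside its range is refused whole. The fingers move at their own pace and stop on an object; "squeeze" is the grip in N (left out, the last holds). Time passes only in rows, so rows that do not move let the fingers close. It gives the time, the measured TCP pose, the force and the opening at its end, in the units of the state.
- get_obs(): the state, without advancing time (a new reading comes with each control period).
- camera(name): name is "side" or "top" or "wrist"; returns the picture (420x560x3 uint8, red, green, blue); there is no depth.
- camera_info(name): a dict with "fx", "fy", "cx", "cy" (pixels), "D" ([k1, k2, p1, p2, k3] as OpenCV has them; the pictures are not rectified), "origin" and "rotation" of the camera in the world. Camera axes: x right, y down, z forward; pixel columns grow to the right and rows downward; lengths in m; the calibration is good to about 2 mm. A picture is of the moment at which its call begins: read the wrist's pose just before it. camera_info takes no time and is no camera call; for the wrist camera it gives the pose at the moment of the call.
- hand_in(): hands the job in, once; it reports no verdict.
The state is a dict: "clock": time; "joint_pos": joint angles; "joint_velocities": joint speeds; "tau": joint torques, N m; "position": TCP position; "ee_rot": TCP orientation; "ft_force": force on the tool from outside, world axes, zero at the start; "torque": the same for the moment, N m; "grip_width": opening from 0.0 (shut) to 1.0 (fully open).
Only numpy, scipy, OpenCV 4.12 (cv2) and the standard library are available. Lean on these libraries where they do the work, as an engineer would, in place of code of your own. Each camera call takes 0.05 s, during which the arm holds its last target. There are 200 camera calls.

## Working session

There is one attempt and no reset: what is moved stays moved. The work goes in short steps, Python scripts to look and compute and a tool call to move; the robot and the scene stay as the last step left them, time stands still between calls to the robot, and variables do not carry over. Pictures are saved under pics/ and viewed, about 8 in all and at most 12, crops included, and the job is handed in when it is done.

Besides the shell and the picture viewer there is one more tool, called after "Emit:" as name(argument=value, ...) on one line, values as JSON. move_arm: Moves the arm, as the interface text tells. Its arguments: {"type":"object","properties":{"moves":{"type":"array","items":{"type":"array"}},"squeeze":{"type":"number"}},"required":["moves"]}

```bash
mkdir -p pics; cat > h.py <<'E'
import numpy as np, cv2
from scipy.spatial.transform import Rotation as R
from workcell import get_obs, camera, camera_info, hand_in
def snap(n,f):
    i=camera_info(n); im=camera(n); cv2.imwrite(f'pics/{f}.png',im[:,:,::-1]); np.save(f'pics/{f}.npy',i,allow_pickle=True); return im,i
def info(f): return np.load(f'pics/{f}.npy',allow_pickle=True).item()
def rot(i):
    r=np.array(i['rotation'],float); return r if r.shape==(3,3) else R.from_quat(r).as_matrix()
def ray(i,uv):
    K=np.array([[i['fx'],0,i['cx']],[0,i['fy'],i['cy']],[0,0,1]])
    p=cv2.undistortPoints(np.array([[uv]],float),K,np.array(i['D'],float))[0,0]
    return np.array(i['origin']),rot(i)@np.array([p[0],p[1],1])
def onz(i,uv,z):
    o,d=ray(i,uv); return o+d*(z-o[2])/d[2]
def proj(i,P):
    K=np.array([[i['fx'],0,i['cx']],[0,i['fy'],i['cy']],[0,0,1]]);r=rot(i)
    return cv2.projectPoints(np.array([P],float).reshape(-1,1,3),cv2.Rodrigues(r.T)[0],-r.T@np.array(i['origin']),K,np.array(i['D'],float))[0][:,0]
def tri(i1,u1,i2,u2):
    a,d=ray(i1,u1);b,e=ray(i2,u2);s=np.linalg.lstsq(np.c_[d,-e],b-a,rcond=None)[0]
    p,q=a+d*s[0],b+e*s[1]; return (p+q)/2,np.linalg.norm(p-q)
E
python3 - <<'E'
from h import *
o=get_obs();print(o)
a=[]
for n in('side','top','wrist'):
    im,i=snap(n,n+'0');print(n,i)
    a.append(im)
cv2.imwrite('pics/st.png',np.hstack(a[:2])[:,:,::-1])
E
```

```text
{'clock': 0.0, 'joint_pos': array([-1.27959743,  0.33286937, -0.06470186,  1.46098087,  0.02157501,
        1.34987979, -0.08850022]), 'joint_velocities': array([-3.49414567e-04,  2.19868183e-04, -2.74768113e-03, -1.08953335e-03,
       -1.12459404e-03,  1.63111811e-05,  1.14688820e-03]), 'tau': array([-2.20717761e-04, -6.25449586e+01,  4.89910331e-02, -3.91602302e+01,
        1.61222764e-02,  1.00458812e-02, -1.65946079e-05]), 'position': array([0.19279846, 0.59411228, 0.2304986 ]), 'ee_rot': array([ 1.56247635e-01,  9.87717650e-01, -7.15702769e-04, -9.15245891e-05]), 'ft_force': array([ 0.05009172, -0.01466444, -0.51974176]), 'torque': array([-0.00695294, -0.02782153,  0.00078692]), 'grip_width': 0.9994488934270629}
side {'fx': 495.1274782095884, 'fy': 495.1274782095884, 'cx': 281.3126427908833, 'cy': 207.19865550070395, 'D': array([0.04339208, 0.        , 0.        , 0.        , 0.        ]), 'origin': array([0.58282889, 0.93225536, 0.87368552]), 'rotation': array([ 0.05314047,  0.89945164, -0.43356757, -0.01349113])}
top {'fx': 542.3857302345332, 'fy': 542.3857302345332, 'cx': 278.8564598023839, 'cy': 206.50372705438653, 'D': array([-0.16051808,  0.        ,  0.        ,  0.        ,  0.        ]), 'origin': array([0.35385717, 0.00937329, 1.61369089]), 'rotation': array([-0.69814719,  0.71398071, -0.03409028,  0.04074189])}
wrist {'fx': 368.55343511720173, 'fy': 368.55343511720173, 'cx': 279.79406322183314, 'cy': 208.10025437079378, 'D': array([-0.01960642,  0.        ,  0.        ,  0.        ,  0.        ]), 'origin': array([0.11618146, 0.62010685, 0.37365941]), 'rotation': array([0.79851002, 0.58049888, 0.09309422, 0.12936873])}
```

View pics/top0.png

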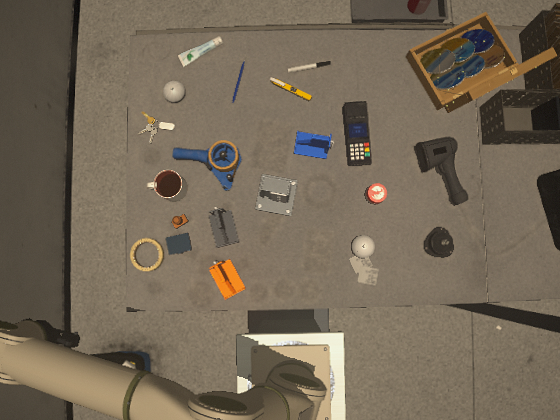

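View pics/side0.png

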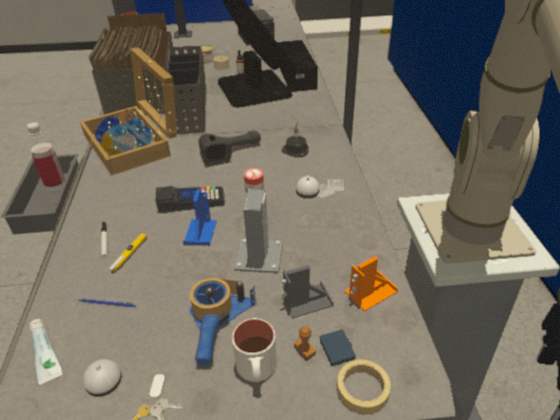

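The top view shows three bracket shapes: dark steel at (223,227), blue at (314,145) and orange at (227,279). The dark one is the target. The upright is at (276,194), and the stamp (179,221) is near the bracket. I'll check with one close crop.

```bash
python3 - <<'E'
from h import *
t=cv2.imread('pics/top0.png')[165:260,200:305]; s=cv2.imread('pics/side0.png')[180:320,230:340]
t=cv2.resize(t,None,fx=4.2,fy=4.2,interpolation=3)
s=cv2.resize(s,None,fx=3.6,fy=3.6,interpolation=3)
H=600;c=np.zeros((H,t.shape[1]+s.shape[1]-40,3),np.uint8)[:, :800]
print(t.shape,s.shape)
s=s[:,:360]
c[:t.shape[0],:t.shape[1]]=t; c[:s.shape[0],t.shape[1]:t.shape[1]+s.shape[1]]=s[:,:c.shape[1]-t.shape[1]]
cv2.imwrite('pics/crop1.png',c)
E
```

```text
(399, 441, 3) (504, 396, 3)
```

View pics/crop1.png

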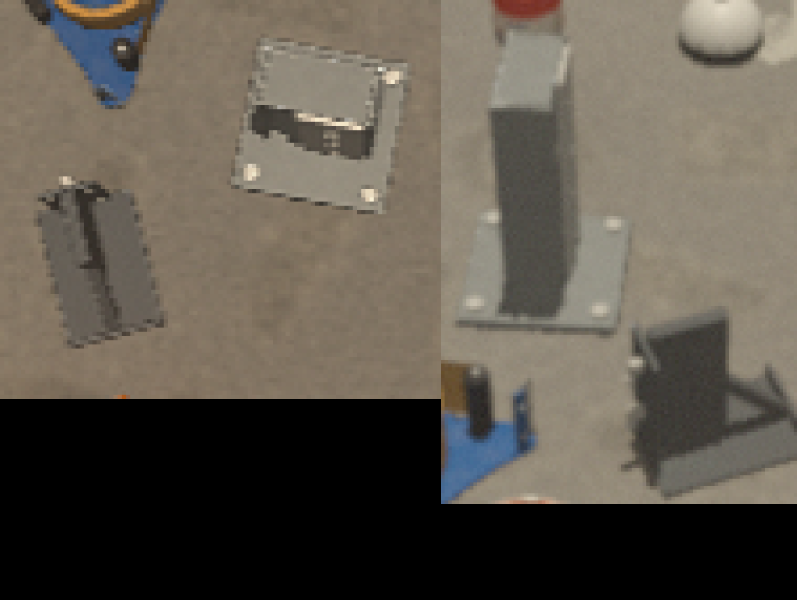

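```bash
python3 - <<'E'
from h import *
i=info('top0'); s=info('side0')
T=lambda c:(c[0]/4.2+200-.4,c[1]/4.2+165-.4)
S=lambda c:((c[0]-441)/3.6+230-.4,c[1]/3.6+180-.4)
B=np.array([onz(i,T(c),.008) for c in[(262,38),(408,62),(383,212),(232,185)]])
print('base',B.round(4),B.mean(0)); print([np.linalg.norm(B[k]-B[k-1]).round(4) for k in range(4)])
e=(B[0]+B[1]-B[2]-B[3]);e2=(B[0]+B[3]-B[1]-B[2])
print('yaw',np.degrees(np.arctan2(e[1],e[0])),np.degrees(np.arctan2(-e2[0],e2[1])))
for n,c,z in[('sL',(298,119),.178),('sR',(367,127),.178),('postL',(252,104),.181),('postR',(378,128),.181),('pTL',(258,38),.181)]:print(n,onz(i,T(c),z).round(4))
# bracket
L=np.array([onz(i,T(c),z) for c,z in[((38,200),.004),((132,192),.004),((165,323),.004),((70,347),.004)]])
print('ledge',L.round(4),L.mean(0),[np.linalg.norm(L[k]-L[k-1]).round(4) for k in range(4)])
print('lip hi',[onz(i,T(c),.014).round(4) for c in[(165,323),(70,347)]])
for sd in((1,2),(0,3)):
  d=L[sd[0]]-L[sd[1]];print(np.degrees(np.arctan2(d[1],d[0])))
d=L[3]-L[2];print('front',np.degrees(np.arctan2(-d[0],d[1])))
# side base corners
for c in[(485,212),(632,222),(618,328),(457,322)]:print('sidebase',onz(s,S(c),.008).round(4))
E
```

```text
base [[ 0.6249  0.0711  0.008 ]
 [ 0.6051 -0.0327  0.008 ]
 [ 0.4982 -0.0123  0.008 ]
 [ 0.5199  0.0943  0.008 ]] [0.56204627 0.03009819 0.008     ]
[np.float64(0.1076), np.float64(0.1056), np.float64(0.1088), np.float64(0.1087)]
yaw -11.63593907660245 -11.146951672346736
sL [0.5435 0.0426 0.178 ]
sR [ 0.5374 -0.0011  0.178 ]
postL [0.5534 0.0715 0.181 ]
postR [ 0.5362 -0.0081  0.181 ]
pTL [0.5958 0.067  0.181 ]
ledge [[0.5127 0.2332 0.004 ]
 [0.5169 0.1658 0.004 ]
 [0.4233 0.1437 0.004 ]
 [0.4076 0.2114 0.004 ]] [0.46514144 0.18852421 0.004     ] [np.float64(0.1073), np.float64(0.0675), np.float64(0.0962), np.float64(0.0695)]
lip hi [array([0.4228, 0.1428, 0.014 ]), array([0.4073, 0.2102, 0.014 ])]
13.308144001555373
11.700223950044943
front 12.990381122465989
sidebase [ 0.6011 -0.0324  0.008 ]
sidebase [ 0.4969 -0.0078  0.008 ]
sidebase [0.5177 0.0952 0.008 ]
sidebase [0.6249 0.0756 0.008 ]
```

Emit:
move_arm(moves=[[[-1,-0.73,0],[0,0,0],1],[[-1,-0.73,0],[0,0,0],1],[[-1,-0.73,0],[0,0,0],1],[[-1,-0.73,0],[0,0,0],1],[[-1,-0.73,0],[0,0,0],1]])

```text
clock: 0.78
position: [0.2841, 0.4681, 0.2311]
ee_rot: [0.156, 0.988, -0.0, -0.0]
ft_force: [-0.4, 0.1, 0.5]
grip_width: 1.0
```

Emit:
move_arm(moves=[[[-1,-0.73,0],[0,0,0],1],[[-1,-0.73,0],[0,0,0],1],[[-1,-0.73,0],[0,0,0],1],[[-1,-0.73,0],[0,0,0],1],[[-1,-0.73,0],[0,0,0],1]])

```text
clock: 1.4
position: [0.3748, 0.3427, 0.2311]
ee_rot: [0.156, 0.988, -0.0, -0.0]
ft_force: [-0.0, 0.6, 0.8]
grip_width: 1.001
```

Emit:
move_arm(moves=[[[-1,-0.73,0],[0,0,0],1],[[-1,-0.73,0],[0,0,0],1],[[-1,-0.73,0],[0,0,0],1],[[-1,-0.73,0],[0,0,0],1],[[-1,-0.73,0],[0,0,0],1]])

```text
clock: 2.02
position: [0.4655, 0.2174, 0.2312]
ee_rot: [0.156, 0.988, -0.0, -0.0]
ft_force: [0.1, 0.4, -0.2]
grip_width: 1.0
```

Emit:
move_arm(moves=[[[-1,-0.73,0],[0,0,-10.2],1],[[0,0,0],[0,0,-10.2],1],[[0,0,0],[0,0,-10.2],1],[[0,0,0],[0,0,0],1],[[0,0,0],[0,0,0],1]])

```text
clock: 2.65
position: [0.4831, 0.1933, 0.2312]
ee_rot: [-0.108, 0.994, 0.0, -0.0]
ft_force: [-0.3, -0.7, 0.2]
grip_width: 1.001
```

```bash
cat >> h.py <<'E'
def go(pos,yaw):
    """tool-frame shift (units of 25mm) and turn (deg) from the present pose to a down-pointing tool whose -x axis has heading yaw"""
    o=get_obs(); q=R.from_quat(o['ee_rot'])
    y=np.radians(yaw); t=R.from_matrix(np.array([[-np.cos(y),-np.sin(y),0],[-np.sin(y),np.cos(y),0],[0,0,-1]]).T)
    print('t',round(o['clock'],2),'pos',o['position'].round(4),'F',np.round(o['ft_force'],1),'w',round(o['grip_width'],3))
    print('shift',(q.inv().apply(np.array(pos)-o['position'])/.025).round(2),'turn',(q.inv()*t).as_rotvec(degrees=True).round(2))
E
python3 - <<'E'
from h import *
go([.4826,.1925,.23],12.7)
im,i=snap('wrist','w1')
E
```

```text
t 2.65 pos [0.4831 0.1933 0.2312] F [-0.3 -0.7  0.2] w 1.001
shift [ 0.03 -0.03  0.05] turn [ 0.   -0.01 -0.3 ]
```

View pics/w1.png

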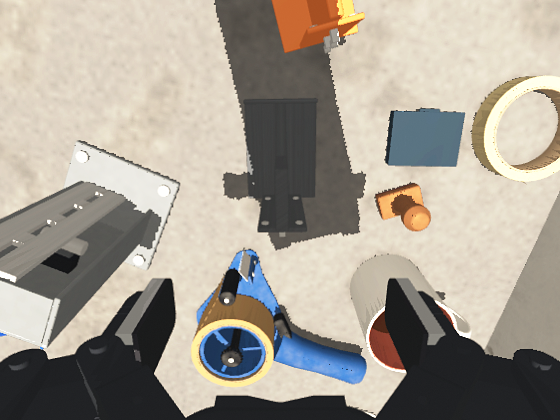

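The dark bracket is at (246–317, 99–232), its rib on column 282, and the hook bead at about (282,235). The upright's slot column is visible at the left, and the stamp is clear at (405,207). Next I'll compute the bracket pose and the slot column from this picture.

```bash
python3 - <<'E'
from h import *
i=info('w1')
P=[onz(i,c,.1) for c in[(258,232),(306,232)]];print('plate top',np.round(P,4),np.linalg.norm(P[0]-P[1]))
for z in(.0,.004,.014):
  F=[onz(i,c,z) for c in[(246,99),(317,99)]];print('front',z,np.round(F,4),np.linalg.norm(F[0]-F[1]))
F=[onz(i,c,.004) for c in[(247,195),(315,195)]];print('ledge back',np.round(F,4),np.linalg.norm(F[0]-F[1]))
for z in(.004,):print([onz(i,c,z).round(4) for c in [(246,99),(317,99),(247,195),(315,195)]])
B=np.array([onz(i,c,.008) for c in[(78,142),(180,182),(133,272)]]);print('base',B.round(4))
im=cv2.imread('pics/w1.png')
a=cv2.resize(im[130:350,0:200],None,fx=2.6,fy=2.6,interpolation=3)
b=cv2.resize(im[85:250,230:335],None,fx=2.6,fy=2.6,interpolation=3)
c=np.zeros((572,800,3),np.uint8);c[:a.shape[0],:a.shape[1]]=a;c[:b.shape[0],520:520+b.shape[1]]=b
cv2.imwrite('pics/crop2.png',c)
E
```

```text
plate top [[0.5166 0.1835 0.1   ]
 [0.5083 0.221  0.1   ]] 0.0384631229736159
front 0.0 [[0.423  0.147  0.    ]
 [0.4082 0.2147 0.    ]] 0.06929487075970653
front 0.004 [[0.4228 0.1473 0.004 ]
 [0.4081 0.2143 0.004 ]] 0.0685543210119151
front 0.014 [[0.4223 0.1481 0.014 ]
 [0.408  0.2133 0.014 ]] 0.06670294664243648
ledge back [[0.5175 0.1664 0.004 ]
 [0.5022 0.2359 0.004 ]] 0.07114487541769123
[array([0.4228, 0.1473, 0.004 ]), array([0.4081, 0.2143, 0.004 ]), array([0.5175, 0.1664, 0.004 ]), array([0.5022, 0.2359, 0.004 ])]
base [[ 0.4984 -0.0081  0.008 ]
 [ 0.5173  0.0968  0.008 ]
 [ 0.6314  0.0589  0.008 ]]
```

View pics/crop2.png

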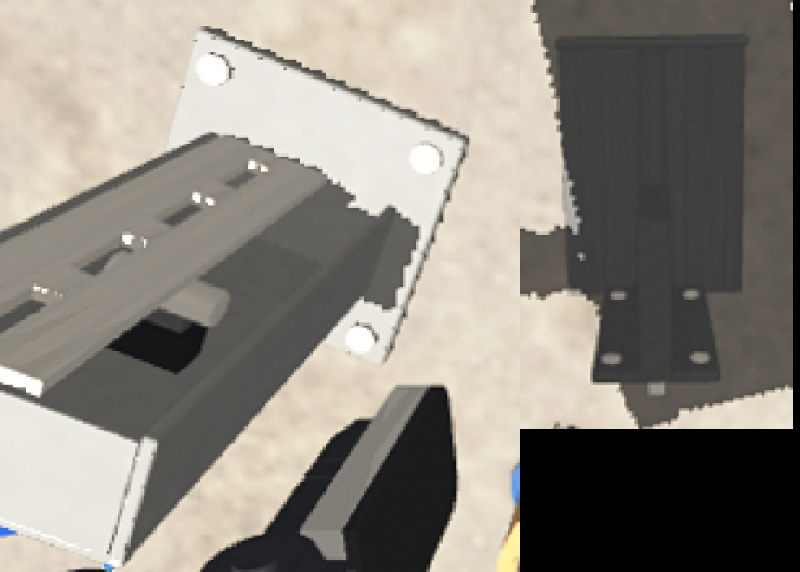

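```bash
python3 - <<'E'
from h import *
i=info('w1'); C=lambda c:(c[0]/2.6-.3,c[1]/2.6+130-.3)
yaw=np.radians(-11.4);u=np.array([np.cos(yaw),np.sin(yaw)]);v=np.array([-u[1],u[0]])
cen=np.array([.562,.030])
for z,a,b in[(.025,(249,161),(268,170)),(.065,(192,193),(215,204)),(.105,(121,235),(146,246)),(.145,(31,288),(62,299))]:
  A=onz(i,C(a),z);Bb=onz(i,C(b),z);m=((A+Bb)/2)[:2]-cen;print(z,A.round(4),Bb.round(4),np.linalg.norm(A-Bb).round(4),'rel',(m@u).round(4),(m@v).round(4))
B=np.array([onz(i,C(c),.008)[:2] for c in[(203,30),(468,137),(384,362)]]);print(B.round(4),(B[0]+B[2])/2)
d=B[1]-B[0];print(np.degrees(np.arctan2(-d[0],d[1])));d=B[2]-B[1];print(np.degrees(np.arctan2(d[1],d[0])))
for c,z in [((43,390),.178),((152,438),.181),((120,562),.181)]:
  p=onz(i,C(c),z)[:2];print(p.round(4),((p-cen)@u).round(4),((p-cen)@v).round(4))
E
```

```text
0.025 [0.5398 0.0198 0.025 ] [0.5418 0.0272 0.025 ] 0.0076 rel -0.0195 -0.0105
0.065 [0.5399 0.0193 0.065 ] [0.5422 0.0273 0.065 ] 0.0083 rel -0.0192 -0.0107
0.105 [0.5405 0.019  0.105 ] [0.5425 0.0266 0.105 ] 0.0078 rel -0.0187 -0.0111
0.145 [0.5406 0.0192 0.145 ] [0.542  0.0273 0.145 ] 0.0082 rel -0.0189 -0.0107
[[ 0.4976 -0.0084]
 [ 0.5178  0.0966]
 [ 0.624   0.0743]] [0.56083861 0.03295631]
-10.883781555631092
-11.837376287724474
[0.547  0.0443] -0.0176 0.011
[0.552  0.0715] -0.018 0.0387
[0.5895 0.0645] 0.0202 0.0392
```

Emit:
move_arm(moves=[[[0.04,0.08,1],[0,0,0],1],[[0,0,1],[0,0,0],1],[[0,0,1],[0,0,0],1],[[0,0,1],[0,0,0],1],[[0,0,1],[0,0,0],1]])

```text
clock: 3.32
position: [0.4818, 0.1951, 0.1056]
ee_rot: [-0.109, 0.994, 0.0, 0.0]
ft_force: [-0.3, 0.9, -0.2]
grip_width: 1.0
```

Emit:
move_arm(moves=[[[0,0,0.7],[0,0,0],1],[[0,0,0.7],[0,0,0],1],[[0,0,0],[0,0,0],1]])

```text
clock: 3.7
position: [0.4812, 0.1948, 0.0702]
ee_rot: [-0.11, 0.994, -0.0, -0.001]
ft_force: [0.3, 0.4, 0.0]
grip_width: 1.001
```

The slot column lies at about (0.541, 0.023), 11 mm to the right of the centre line. All four sills agree within 0.5 mm. Now I'll grip.

Emit:
move_arm(moves=[[[0,0,0],[0,0,0],0],[[0,0,0],[0,0,0],0],[[0,0,0],[0,0,0],0],[[0,0,0],[0,0,0],0],[[0,0,0],[0,0,0],0]], squeeze=100)

```text
clock: 4.32
position: [0.4819, 0.1951, 0.0715]
ee_rot: [-0.11, 0.994, 0.0, 0.0]
ft_force: [-0.4, -0.4, 1.9]
grip_width: 0.104
```

Emit:
move_arm(moves=[[[0,0,0],[0,0,0],0],[[0,0,0],[0,0,0],0],[[0,0,-0.4],[0,0,0],0],[[0,0,0],[0,0,0],0]])

```text
clock: 4.82
position: [0.482, 0.1952, 0.0818]
ee_rot: [-0.11, 0.994, 0.0, 0.0]
ft_force: [-0.3, 0.6, -3.9]
grip_width: 0.103
```

Emit:
move_arm(moves=[[[0,0,-0.9],[0,0,0],0],[[0,0,-0.9],[0,0,0],0],[[0,0,-0.93],[0,0,8],0],[[0,0,0],[0,0,8],0],[[0,0,0],[0,0,8],0]])

```text
clock: 5.45
position: [0.4817, 0.195, 0.1495]
ee_rot: [0.101, 0.995, 0.0, -0.0]
ft_force: [-0.1, 0.5, -4.8]
grip_width: 0.104
```

```bash
python3 - <<'E'
from h import *
go([.4795,.0356,.150],-11.4)
E
```

```text
t 5.45 pos [0.4817 0.195  0.1495] F [-0.1  0.5 -4.8] w 0.104
shift [-1.2  -6.26 -0.02] turn [ 0.01 -0.01 -0.24]
```

Emit:
move_arm(moves=[[[0,-0.9,0],[0,0,0],0],[[0,-0.9,0],[0,0,0],0],[[0,-0.9,0],[0,0,0],0],[[0,-0.9,0],[0,0,0],0],[[-0.3,-0.9,0],[0,0,0],0]])

```text
clock: 6.08
position: [0.4664, 0.0816, 0.1496]
ee_rot: [0.099, 0.995, 0.0, -0.0]
ft_force: [0.1, -0.4, -5.2]
grip_width: 0.104
```

Emit:
move_arm(moves=[[[-0.3,-0.9,0],[0,0,0],0],[[-0.3,-0.86,0],[0,0,0],0],[[-0.3,0,0],[0,0,0],0],[[0,0,0],[0,0,0],0]])

```text
clock: 6.58
position: [0.4806, 0.0356, 0.1496]
ee_rot: [0.099, 0.995, 0.0, 0.0]
ft_force: [-0.4, 0.8, -3.6]
grip_width: 0.106
```

```bash
python3 - <<'E'
from h import *
go([.4795,.0356,.150],-11.4)
im,i=snap('wrist','w2'); s,j=snap('side','s2'); t,_=snap('top','t2')
a=cv2.resize(s[160:300,200:320],None,fx=4,fy=4,interpolation=3)
c=np.zeros((560,800,3),np.uint8);c[:560,:480]=a
w=t[160:230,230:310];w=cv2.resize(w,None,fx=4,fy=4,interpolation=3);c[:280,480:800]=w
w=im[230:370,190:350]; w=cv2.resize(w,None,fx=2,fy=2,interpolation=3); c[280:560,480:800]=w
cv2.imwrite('pics/c3.png',c[:,:,::-1])
E
```

```text
t 6.58 pos [0.4806 0.0356 0.1496] F [-0.4  0.8 -3.6] w 0.106
shift [ 0.04 -0.01 -0.02] turn [0.02 0.01 0.01]
```

View pics/w2.png

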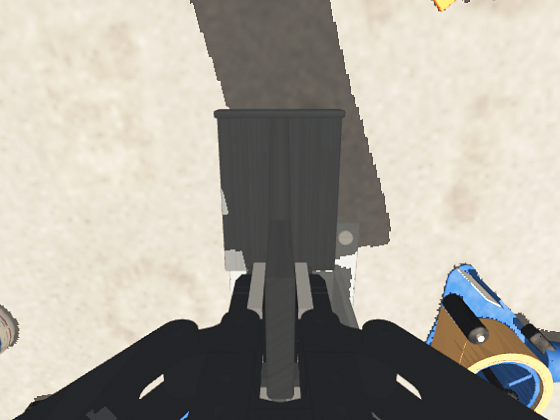

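View pics/c3.png

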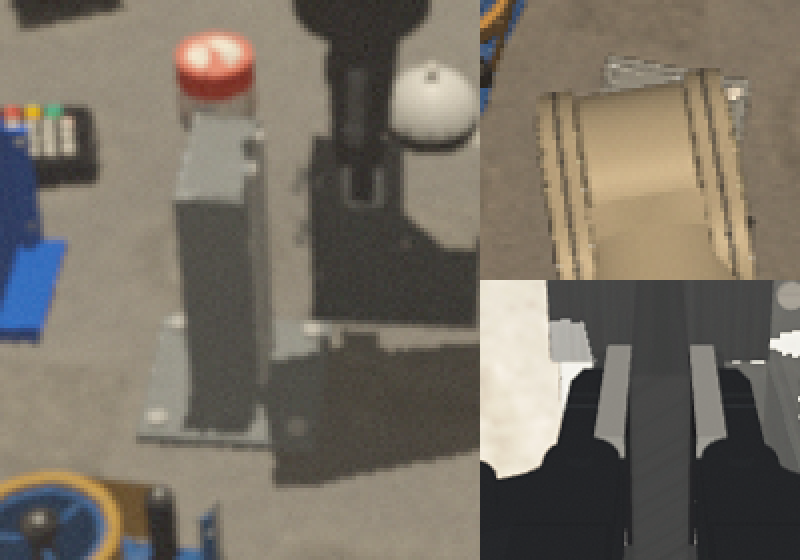

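Both views show the bracket square in the hand (front edge at row 110, columns 215–345, centred on the rib at 280), with the hooks about 20 mm short of the face. I'll approach gently.

```bash
python3 - <<'E'
from h import *
i=info('w2');o=get_obs()['position']
yaw=np.radians(-11.4);u=np.array([np.cos(yaw),np.sin(yaw)]);v=np.array([-u[1],u[0]])
for c in[(215,112),(345,112)]:
  for z in(.0785,.0925):
    p=onz(i,c,z)[:2]-o[:2];print(z,(p@u).round(4),(p@v).round(4))
E
```

```text
0.0785 -0.0663 -0.0363
0.0925 -0.0672 -0.034
0.0785 -0.0663 0.037
0.0925 -0.0672 0.0346
```

Emit:
move_arm(moves=[[[-0.2,0,0],[0,0,0],0],[[-0.2,0,0],[0,0,0],0],[[-0.2,0,0],[0,0,0],0],[[0,0,0],[0,0,0],0]])

```text
clock: 7.22
position: [0.4954, 0.0326, 0.1495]
ee_rot: [0.099, 0.995, -0.0, 0.0]
ft_force: [-0.5, 0.2, -3.6]
grip_width: 0.104
```

Emit:
move_arm(moves=[[[-0.06,0,0],[0,0,0],0],[[-0.06,0,0],[0,0,0],0],[[-0.06,0,0],[0,0,0],0],[[-0.06,0,0],[0,0,0],0]])

```text
clock: 7.72
position: [0.501, 0.0316, 0.1496]
ee_rot: [0.099, 0.995, 0.0, 0.0]
ft_force: [0.8, -0.0, -3.7]
grip_width: 0.102
```

Emit:
move_arm(moves=[[[-0.06,0,0],[0,0,0],0],[[-0.06,0,0],[0,0,0],0],[[0,0,0],[0,0,0],0]])

```text
clock: 8.1
position: [0.504, 0.0309, 0.1495]
ee_rot: [0.099, 0.995, -0.0, 0.0]
ft_force: [-0.5, -0.2, -3.7]
grip_width: 0.106
```

Emit:
move_arm(moves=[[[-0.06,0,0],[0,0,0],0],[[-0.06,0,0],[0,0,0],0],[[0,0,0],[0,0,0],0]])

```text
clock: 8.48
position: [0.5069, 0.0303, 0.1495]
ee_rot: [0.099, 0.995, 0.0, 0.0]
ft_force: [0.5, 0.3, -3.9]
grip_width: 0.107
```

Emit:
move_arm(moves=[[[-0.04,0,0],[0,0,0],0],[[-0.04,0,0],[0,0,0],0],[[0,0,0],[0,0,0],0]])

```text
clock: 8.85
position: [0.5089, 0.03, 0.1496]
ee_rot: [0.099, 0.995, 0.0, 0.0]
ft_force: [1.1, -0.1, -4.0]
grip_width: 0.103
```

Emit:
move_arm(moves=[[[-0.03,0,0],[0,0,0],0],[[0,0,0],[0,0,0],0]])

```text
clock: 9.1
position: [0.5095, 0.0299, 0.1495]
ee_rot: [0.099, 0.995, 0.0, -0.0]
ft_force: [-0.2, 0.1, -3.6]
grip_width: 0.102
```

Emit:
move_arm(moves=[[[-0.03,0,0],[0,0,0],0],[[0,0,0],[0,0,0],0]])

```text
clock: 9.35
position: [0.5095, 0.0299, 0.1494]
ee_rot: [0.099, 0.995, 0.0, -0.001]
ft_force: [-5.3, 1.5, -0.0]
grip_width: 0.101
```

Emit:
move_arm(moves=[[[-0.03,0,0],[0,0,0],0],[[0,0,0],[0,0,0],0]])

```text
clock: 9.6
position: [0.5096, 0.0299, 0.1493]
ee_rot: [0.099, 0.995, 0.0, -0.002]
ft_force: [-9.9, 0.8, 2.8]
grip_width: 0.103
```

Emit:
move_arm(moves=[[[-0.03,0,0],[0,0,0],0],[[0,0,0],[0,0,0],0]])

```text
clock: 9.85
position: [0.5096, 0.03, 0.1492]
ee_rot: [0.099, 0.995, 0.0, -0.002]
ft_force: [-13.6, 2.1, 4.7]
grip_width: 0.109
```

The rear face touches at x = 0.5095 (predicted 0.509), 12 mm past where a blocked bead would have stopped, so both hooks are through. I'll relieve the push a little and go down.

Emit:
move_arm(moves=[[[0.06,0,0.04],[0,0,0],0],[[0,0,0.06],[0,0,0],0],[[0,0,0.06],[0,0,0],0]])

```text
clock: 10.22
position: [0.5095, 0.0299, 0.1457]
ee_rot: [0.099, 0.995, 0.0, -0.001]
ft_force: [-7.7, 0.6, 4.3]
grip_width: 0.105
```

Emit:
move_arm(moves=[[[0,0,0.06],[0,0,0],0],[[0,0,0],[0,0,0],0]])

```text
clock: 10.48
position: [0.5087, 0.03, 0.1435]
ee_rot: [0.099, 0.995, 0.0, -0.002]
ft_force: [-7.6, 1.3, 0.2]
grip_width: 0.102
```

Emit:
move_arm(moves=[[[0,0,0.06],[0,0,0],0],[[0,0,0],[0,0,0],0]])

```text
clock: 10.72
position: [0.5086, 0.03, 0.1417]
ee_rot: [0.099, 0.995, -0.0, -0.002]
ft_force: [-8.0, 2.1, -2.5]
grip_width: 0.105
```

Emit:
move_arm(moves=[[[0,0,0.06],[0,0,0],0],[[0,0,0.06],[0,0,0],0],[[0,0,0],[0,0,0],0]])

```text
clock: 11.1
position: [0.5086, 0.03, 0.1385]
ee_rot: [0.099, 0.995, -0.0, -0.002]
ft_force: [-5.3, 1.4, -5.2]
grip_width: 0.106
```

Emit:
move_arm(moves=[[[0,0,0.06],[0,0,0],0],[[0,0,0.06],[0,0,0],0],[[0,0,0],[0,0,0],0]])

```text
clock: 11.48
position: [0.5087, 0.03, 0.1365]
ee_rot: [0.099, 0.995, 0.0, -0.002]
ft_force: [-11.2, 0.7, 6.6]
grip_width: 0.104
```

Emit:
move_arm(moves=[[[0,0,0.05],[0,0,0],0],[[0,0,0],[0,0,0],0]])

```text
clock: 11.72
position: [0.5088, 0.0301, 0.1362]
ee_rot: [0.099, 0.995, 0.0, -0.002]
ft_force: [-16.1, 0.9, 16.2]
grip_width: 0.1
```

Emit:
move_arm(moves=[[[0,0,0.05],[0,0,0],0],[[0,0,0],[0,0,0],0]])

```text
clock: 11.98
position: [0.5089, 0.0301, 0.1359]
ee_rot: [0.099, 0.995, 0.001, -0.002]
ft_force: [-21.2, 0.0, 27.3]
grip_width: 0.1
```

It now resists stiffly at the predicted home height (TCP 0.136), so I'll unload, open and look.

Emit:
move_arm(moves=[[[0.04,0,-0.07],[0,0,0],0],[[0,0,0],[0,0,0],0]])

```text
clock: 12.22
position: [0.5085, 0.03, 0.1364]
ee_rot: [0.099, 0.995, 0.0, -0.001]
ft_force: [-9.2, 2.2, 8.5]
grip_width: 0.103
```

Emit:
move_arm(moves=[[[0,0,0],[0,0,0],0.35],[[0,0,0],[0,0,0],0.35],[[0,0,0],[0,0,0],0.35],[[0,0,0],[0,0,0],0.35]], squeeze=20)

```text
clock: 12.72
position: [0.5094, 0.0298, 0.1358]
ee_rot: [0.099, 0.995, 0.0, 0.0]
ft_force: [0.2, -0.2, -0.6]
grip_width: 0.349
```

Emit:
move_arm(moves=[[[0,0,-0.8],[0,0,0],0.35],[[0,0,-0.9],[0,0,0],0.35],[[0,0,-0.9],[0,0,0],0.35],[[0,0,-0.9],[0,0,0],0.35],[[0,0,-0.9],[0,0,0],0.35]])

```text
clock: 13.35
position: [0.5093, 0.0298, 0.2466]
ee_rot: [0.099, 0.995, 0.0, 0.0]
ft_force: [0.4, 0.9, 0.0]
grip_width: 0.347
```

Emit:
move_arm(moves=[[[1,0,0],[0,0,0],0.35],[[1,0,0],[0,0,0],0.35],[[1,0,0],[0,0,0],0.35],[[1,0,0],[0,0,0],0.35],[[0,0,0],[0,0,0],0.35]])

```text
clock: 13.98
position: [0.4105, 0.0499, 0.2461]
ee_rot: [0.099, 0.995, 0.001, 0.0]
ft_force: [0.9, 0.4, 0.9]
grip_width: 0.346
```

```bash
python3 - <<'E'
from h import *
go([.4795,.0356,.150],-11.4)
im,i=snap('wrist','w4'); s,j=snap('side','s4'); t,_=snap('top','t4')
c=np.zeros((600,800,3),np.uint8)
c[:600,:440]=cv2.resize(s[155:305,205:315],None,fx=4,fy=4,interpolation=3)
c[:270,440:800]=cv2.resize(im,(360,270))
c[270:600,440:800]=cv2.resize(t[155:265,220:340],None,fx=3,fy=3,interpolation=3)
cv2.imwrite('pics/c4.png',c[:,:,::-1])
E
```

```text
t 13.97 pos [0.4105 0.0499 0.2461] F [0.9 0.4 0.9] w 0.346
shift [-2.82 -0.03  3.84] turn [0.06 0.03 0.09]
```

View pics/c4.png

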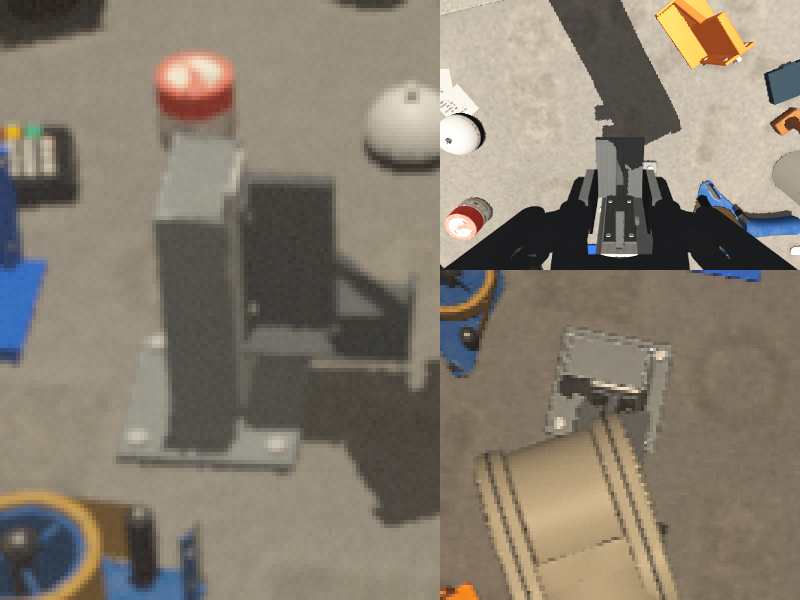

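The bracket hangs flat on the upright, level with it, with the gripper clear. One numeric check of the height and level from the side view, using the rib's top edge.

```bash
python3 - <<'E'
from h import *
j=info('s4')
yaw=np.radians(-11.4);u=np.array([np.cos(yaw),np.sin(yaw),0]);v=np.array([-u[1],u[0],0])
o=np.array([.5411,.0232,0])-u*.050
for dz in(0,.004,.011):
  P=[o+u*x+v*y+np.array([0,0,.065+dz+z]) for x,y,z in[(-.004,-.005,.110),(-.004,.005,.110),(.046,.005,.110),(-.05,.035,0),(-.05,.035,.014)]]
  print(dz,((proj(j,P)-[205,155])*4).round(0).tolist())
E
```

```text
0 [[328.0, 173.0], [327.0, 184.0], [241.0, 180.0], [403.0, 363.0], [403.0, 346.0]]
0.004 [[328.0, 168.0], [327.0, 178.0], [240.0, 175.0], [403.0, 358.0], [403.0, 341.0]]
0.011 [[328.0, 158.0], [327.0, 168.0], [240.0, 165.0], [403.0, 350.0], [403.0, 332.0]]
```

The rib's top edge is at crop row 175–184. Home predicts 173–184, and 11 mm above home would be 158–168, so it is seated. Handing in.

```bash
python3 -c "
from h import *
print(hand_in())"
```

```text
the job is handed in; nothing more can be done
None
```

The bracket is hanging on the upright by both hooks in the top two slots, pressed home and released. I handed the job in at about 14 s on the robot's clock.

- **Slots and insertion:** I found the slot column about 11 mm to the right of the upright's centre line, with all four slot sills agreeing. The hooks went in with no contact until the rear face touched the strip, about 1 mm past the predicted point.
- **Pressing home:** The bracket came down past the catch with less than about 10 N of vertical force. It then stopped stiffly at the predicted home height. I pressed with up to about 27 N vertically and 21 N horizontally at the wrist to confirm it. That combined load, about 35 N, is above the advised 25 N but well below the 80 N limit.
- **Last checks:** After opening, the wrist force read about zero and the gripper was clear. In the side view the bracket looks level and flat against the upright, and the rib's top edge is where home predicts, to about 1–2 mm.
- **Not checked:** I had no reading of the catch itself. I did not measure the positions of the bell, pot and stamp again after the job. The arm's path stayed clear of them and no contact forces showed.

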